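# Ratchet down the bell jar plate for the library science show

## Robot

A 6-joint arm with a two-finger parallel gripper is mounted at the origin on the work surface. World frame = base frame: x ahead of the robot, y to its left, z up, the work surface at z = 0. Lengths are in mm, angles in rad, forces in N, time in s.
With the tool pointing down it reaches from about 375 to 975 mm from the base axis. Payload 3.8 kg.
Tool frame: the origin (TCP) lies on the centre line of the jaws, within the pads' length; the fingertips stand 17 mm ahead of it and the grasp point (between the pads) lies 2 mm behind it; y points along the fingers, x is the direction in which the jaws open and shut, and the axes are right-handed (so a half turn about y gives the same grasp; the last joint's range is limited). The gripper opens to 88 mm and grips with 3 to 60 N. Pads are 18 mm wide; open, the fingers measure 123 mm over their backs; the gripper's body (75 mm by 187 mm) begins 45 mm behind the grasp point.
Start: joints at [1.18, 0.264, 1.604, -0, 1.274, -0.037], TCP at [233.861, 633.188, 255.706] pointing down, gripper open.
Joint ranges: [-2.63, 2.63], [-0.94, 2.18], [0.31, 2.57], [-1.31, 4.45], [0, 2.66], [-2.55, 2.55]. Speed limits (rad/s): [2.57, 2.57, 3.14, 3.14, 3.14, 3.14].

## Interface

Orientations are given as a unit quaternion [w, x, y, z].
In Python, from workcell import ctrl gives the robot as it stands. The module is installed in compiled form; this text tells all that it offers.
- The arm moves only by the tool apply_moves, never from a script. Its argument "increments" is text: rows parted by semicolons, each of 5 numbers parted by spaces: the opening, from 0 (shut) to 1 (fully open), then the shift along the tool's x, y, z in mm, then the turn about the tool's y in degrees. In form: jaw dx dy dz roll; .... A call has 1 to 12 rows; each row is the pose to reach, as a shift and turn from the pose commanded when the call began, along the tool's axes at that moment; what a row does not reach only later rows make up. A row lasts 1/12 s, in which the tool goes at most 41.7 mm and 7.16 degrees, less where a joint would pass 70% of its speed; a pose out of reach is approached as far as the arm can. A call with a gripper value outside its range is refused whole. The fingers move at their own pace and stop on an object; "squeeze" is the grip in N (left out, the last holds). Time passes only in rows, so rows that repeat a pose let the fingers close. It gives the time, the measured TCP pose, the force and the opening at its end, in the units of the state.
- ctrl.get_state(): the state, without advancing time (a new reading comes with each control period).
- ctrl.snapshot(name): name is "scene" or "side" or "wrist"; returns a dict with "pixels" (420x560x3 uint8, blue, green, red), "intrinsics" (3x3 intrinsics, pixels), "camera_from_world" (4x4, takes a point from world to camera coordinates). Camera axes: x right, y down, z forward; pixel columns grow to the right and rows downward; lengths in mm; the calibration is good to about 2 mm. A picture is of the moment at which its call begins. There is no depth.
- ctrl.job_done(): hands the job in, once; it reports no verdict.
The state is a dict: "t": time; "q": joint angles; "qvel": joint speeds; "tau": joint torques, N m; "ee_pos": TCP position; "tcp_rot": TCP orientation; "wrist_force": force on the tool from outside, world axes, zero at the start; "moment": the same for the moment, N m; "gripper_width": finger opening in mm.
Only numpy, scipy, OpenCV 4.12 (cv2) and the standard library are available. Lean on these libraries where they do the work, as an engineer would, in place of code of your own. Each camera call takes 0.05 s, during which the arm holds its last target.

## Task

The bell jar's plate is still loose. Swing the orange ratchet handle back and forth between the two black-headed screws, tightening clockwise as seen from above, until the red pointer on its nut stands in the green sector, then let go. Turn the nut only by its handle, do not touch the nut itself or its pointer, and leave the blue handle as it is.

Things in the scene. Friction and masses are not known exactly. Their poses are not given: they have to be found in the camera images.
- orange_rig: Fixed grey plate, 255 x 170 x 12 mm, with a glass bell jar (104 mm wide, top at 120 mm, centre at x = -122 mm) and the nut with the orange handle. Origin: on the nut's vertical axis, at table height; z up, x away from the bell jar. Two black-headed screws, 18 mm wide, 60 mm high, at x = 49, y = +-50 mm, block the handle. The pointer's scale on the plate is white, its end green.
- orange_knob (a point): Top centre, 106 mm above the table, of the upright orange grip at the end of the orange handle: a round post 26 mm in diameter, standing free from 52 to 106 mm above the table, 130 mm from the nut's axis. The handle below it is a flat bar, 18 mm wide, top at 52 mm.
- orange_handle (a joint): Orange ratchet handle, rad, -0.55 to 0.55 (screws). 0: along the plate's x axis; grows clockwise from above. Negative swings are easy (1 N) and leave the nut; positive ones take it along (4 N at the grip) once the pawl meets the next of 24 teeth (every 0.26 rad): a full swing turns it by 0.75 to 1.05. Stays where left.
- orange_nut (a joint): Turn of the orange handle's nut, rad, clockwise from above; turns with the handle's positive swings only. Starts at 0.1 to 0.45 (pointer over white). From 1.75 its red pointer, low over the plate, stands in the green sector; it stops dead at 2.3.
- orange_cap: Steel cap (32 mm wide, 54 to 66 mm above the table) on the orange handle's nut, with a toothed wheel (71 mm wide) under the handle and, below it, close over the plate, the red pointer, 7 mm wide, which reaches 66 mm from the axis. Not to be touched. Origin on the nut's axis at table height.
- blue_knob (a point): Top centre, 106 mm above the table, of the same grip on the blue handle of the other, similar plate, which carries a white insulated flask. That nut is tight already, its pointer is in the green; leave the handle alone.

How it is judged:
By the outcome, as a careful person would: the job done as asked, in the order asked, and still so for the second after the job is handed in, with the robot touching nothing.
It also fails if it takes over 64 s, if anything falls off the work surface, if the arm or the gripper's body presses on something with over 40 N, if the wrist force passes 120 N, or if a joint passes its speed limit or range.

## Working session

There is one attempt and no reset: what is moved stays moved. The work goes in short steps, Python scripts to look and compute and a tool call to move; the robot and the scene stay as the last step left them, time stands still between calls to the robot, and variables do not carry over. Pictures are saved under pics/ and viewed, and the job is handed in when it is done.

Besides the shell and the picture viewer there is one more tool, called after "Request:" as name(argument=value, ...) on one line, values as JSON. apply_moves: Moves the arm, as the interface text tells. Its arguments: {"type":"object","properties":{"increments":{"type":"string"},"squeeze":{"type":"number"}},"required":["increments"]}

```bash
mkdir -p pics
python3 - <<'E'
from workcell import ctrl
import cv2,numpy as np
s=ctrl.get_state();print(s)
for n in ["scene","side","wrist"]:
    d=ctrl.snapshot(n);cv2.imwrite(f"pics/{n}0.png",d["pixels"]);np.savez(f"{n}0.npz",**d)
E
```

```text
{'t': 0.0, 'q': array([ 1.18008295e+00,  2.64761497e-01,  1.60540135e+00,  2.43229447e-05,
        1.27370733e+00, -3.69237445e-02]), 'qvel': array([ 0.00064245, -0.00032198,  0.00025539,  0.00105813,  0.00137349,
        0.00058305]), 'tau': array([-8.31981542e-04, -5.02089393e+01, -3.56882787e+01,  7.28270249e-02,
        2.88927468e-02, -1.51637319e-04]), 'ee_pos': array([233.60330354, 632.55114237, 254.36758596]), 'tcp_rot': array([-0.57975667,  0.58061403,  0.40352657, -0.40488993]), 'wrist_force': array([-0.07748968,  0.02914719, -0.34484966]), 'moment': array([-0.01813967, -0.02923607, -0.03454797]), 'gripper_width': 88.15625043205273}
```

View pics/scene0.png

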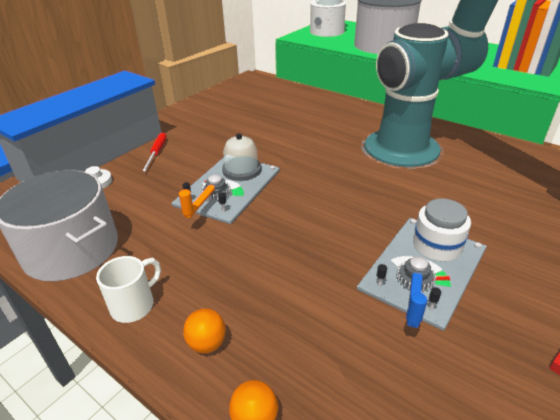

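View pics/side0.png

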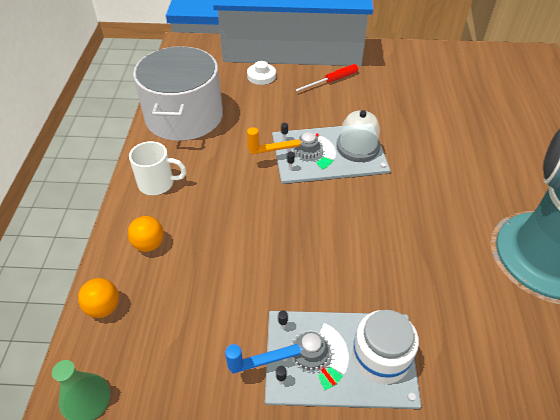

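View pics/wrist0.png

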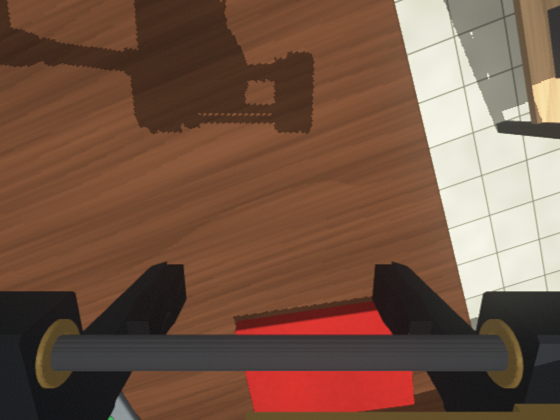

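```bash
cat > h.py <<'E'
import numpy as np,cv2
def load(n):
    return dict(np.load(n))
def ray(d,u,v):
    T=d["camera_from_world"];K=d["intrinsics"];R=T[:3,:3];c=-R.T@T[:3,3]
    r=R.T@np.linalg.solve(K,[u,v,1.]);return c,r/np.linalg.norm(r)
def onz(d,u,v,z):
    c,r=ray(d,u,v);return c+r*(z-c[2])/r[2]
def tri(L):
    A=0;b=0
    for d,u,v in L:
        c,r=ray(d,u,v);P=np.eye(3)-np.outer(r,r);A=A+P;b=b+P@c
    return np.linalg.solve(A,b)
def proj(d,p):
    T=d["camera_from_world"];q=d["intrinsics"]@(T[:3,:3]@np.asarray(p,float)+T[:3,3]);return q[:2]/q[2]
E
python3 - <<'E'
from h import *
a=load("scene0.npz");b=load("side0.npz")
cv2.imwrite("pics/crop_s.png",cv2.resize(a["pixels"][120:230,165:295],None,fx=6,fy=5.45,interpolation=cv2.INTER_CUBIC)[:600,:800])
cv2.imwrite("pics/crop_d.png",cv2.resize(b["pixels"][95:195,240:395],None,fx=5,fy=5,interpolation=cv2.INTER_CUBIC))
for d in(a,b):
    T=d["camera_from_world"];print(-T[:3,:3].T@T[:3,3],d["intrinsics"][0,0])
E
```

```text
[1096.09916647  399.08336942  632.2535019 ] 433.08729053091866
[515.7566578  635.7885553  850.89560007] 513.352860992683
```

View pics/crop_s.png

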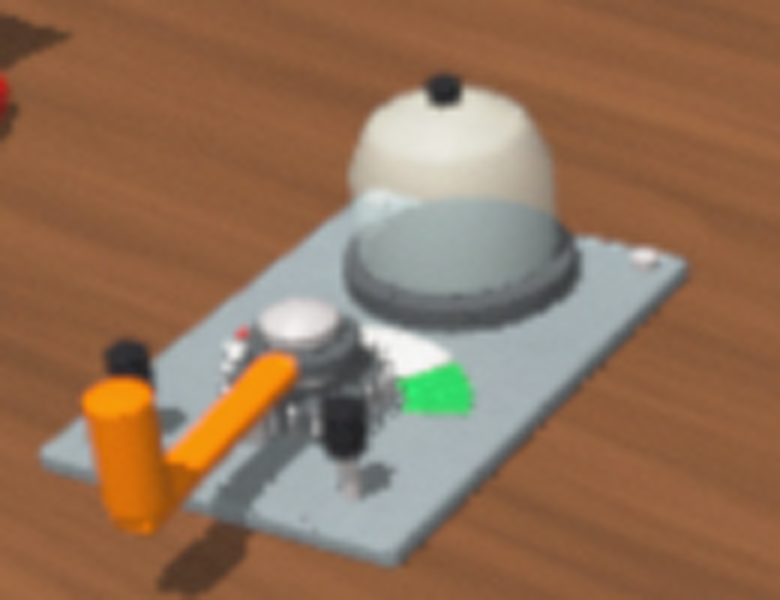

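View pics/crop_d.png

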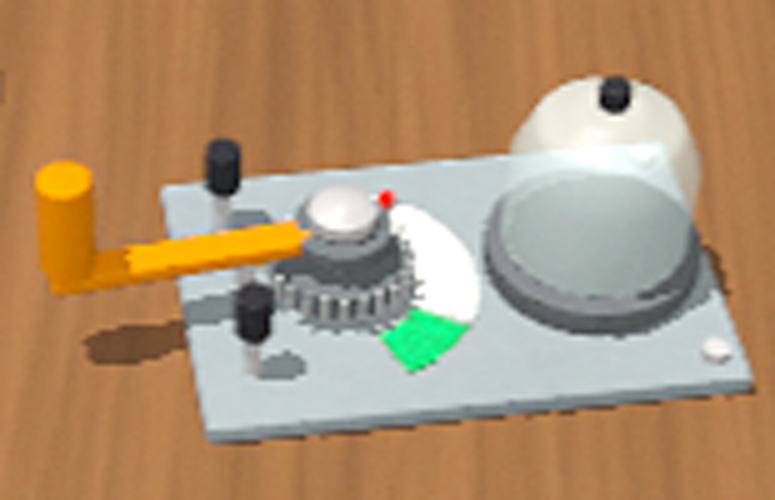

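Run:
```python
from h import *
a=load("scene0.npz");b=load("side0.npz")
P={"knob":((184.7,192.1),(252.8,130.4),106),"cap":((215,178.4),(308.6,136.6),66),"s1":((186.3,184.3),(284.9,125),60),"s2":((222.5,194.2),(291.2,154),60)}
for k,(p,q,z) in P.items(): print(k,tri([(a,*p),(b,*q)]).round(1),onz(a,*p,z).round(1),onz(b,*q,z).round(1))
# plate corners z=12 in both
for n,p in {"c_far":(165+365/6,120+195/5.45),"c_near":(165+398/6,120+550/5.45),"c_left":(165+42/6,120+452/5.45),"c_r":(165+686/6,120+265/5.45)}.items(): print(n,onz(a,*p,12).round(1))
for n,p in {"tl":(162,187),"tr":(662,147),"br":(750,382),"bl":(210,432)}.items(): print(n,onz(b,240+p[0]/5,95+p[1]/5,12).round(1))
from scipy.spatial.transform import Rotation as R
from workcell import ctrl
q=ctrl.get_state()["tcp_rot"];print(R.from_quat(q,scalar_first=True).as_matrix().round(3))
```

```text
knob [ 620.1 -225.7  103.8] [ 622.2 -222.9  106. ] [ 619.8 -223.3  106. ]
cap [ 495.9 -262.6   58.3] [ 504.5 -252.8   66. ] [ 496.1 -254.6   66. ]
s1 [ 552.5 -303.    56.5] [ 556.2 -298.    60. ] [ 552.4 -299.5   60. ]
s2 [ 533.9 -202.5   58.1] [ 536.1 -199.8   60. ] [ 533.9 -201.3   60. ]
c_far [ 345.7 -370.6   12. ]
c_near [ 555.1 -161.2   12. ]
c_left [ 587.3 -325.5   12. ]
c_r [ 313.1 -206.    12. ]
tl [ 584.1 -326.8   12. ]
tr [ 335.9 -369.9   12. ]
br [ 306.4 -206.    12. ]
bl [ 552.4 -161.7   12. ]
[[ 0.347 -0.001 -0.938]
 [ 0.938 -0.002  0.347]
 [-0.002 -1.     0.   ]]
```

Run:
```python
from h import *
a=load("scene0.npz");b=load("side0.npz")
print("pot rim right",tri([(b,222,90),(a,117,205)]),[onz(b,221,88,z).round(0) for z in(80,120,160)])
print("pot rim pts scene",[onz(a,112,198,z).round(0) for z in(80,120,160)],"base side",onz(b,220,115,0).round(0),onz(b,185,135,0).round(0))
# flask top
print("flask",tri([(b,392,335),(a,446,214)]))
# pointer / scale in plate frame
C=np.array([496,-258.5]);th=np.radians(10.1)
def pl(p):
    r=np.array(p[:2])-C; ang=np.arctan2(r[1],r[0])-th; return np.hypot(*r).round(1),(-np.degrees(ang)).round(1)
s=5
for n,p,z in [("redtip",(386,200),16),("white start",(392,207),12),("white/green outer",(468,326),12),("green in st",(412,312),12),("green outer end",(413,370),12),("green inner end",(383,338),12),("white outer",(480,280),12)]:
    q=onz(b,240+p[0]/s,95+p[1]/s,z);print(n,q.round(1),pl(q))
for n,p,z in [("s redtip",(243,334),16),("w/g outer",(460,362),12),("g outer end",(470,410),12)]:
    q=onz(a,165+p[0]/6,120+p[1]/5.45,z);print(n,q.round(1),pl(q))
```

```text
pot rim right [ 708.15829171 -367.02023298   81.24717538] [array([ 716., -407.,   80.]), array([ 705., -353.,  120.]), array([ 695., -299.,  160.])]
pot rim pts scene [array([ 708., -369.,   80.]), array([ 736., -313.,  120.]), array([ 764., -258.,  160.])] base side [ 724. -401.    0.] [ 801. -320.    0.]
flask [355.56577595 245.1539061   90.26462456]
redtip [ 474.  -318.3   16. ] (np.float64(63.7), np.float64(120.3))
white start [ 470.8 -317.9   12. ] (np.float64(64.5), np.float64(123.1))
white/green outer [ 435.1 -236.2   12. ] (np.float64(64.9), np.float64(-149.8))
green in st [ 461.3 -244.3   12. ] (np.float64(37.5), np.float64(-147.7))
green outer end [ 460.9 -205.8   12. ] (np.float64(63.3), np.float64(-113.6))
green inner end [ 474.8 -226.2   12. ] (np.float64(38.7), np.float64(-113.2))
white outer [ 428.9 -268.    12. ] (np.float64(67.8), np.float64(182.1))
s redtip [ 476.2 -321.1   16. ] (np.float64(65.6), np.float64(117.6))
w/g outer [ 435.8 -233.5   12. ] (np.float64(65.2), np.float64(-147.3))
g outer end [ 462.5 -204.8   12. ] (np.float64(63.3), np.float64(-111.9))
```

Request:
apply_moves(increments="1 -40 0 -35 7;1 -70 0 -65 14;1 -100 0 -95 21;1 -130 0 -125 28;1 -160 0 -155 35;1 -190 0 -185 42;1 -220 0 -215 49;1 -250 0 -245 56;1 -280 0 -275 63;1 -310 0 -305 70;1 -335 0 -330 77;1 -335 0 -330 77")

```text
t: 1.15
ee_pos: [428.7, 200.1, 255.6]
tcp_rot: [-0.705, 0.706, -0.048, 0.048]
wrist_force: [0.6, 0.2, 0.9]
gripper_width: 88.5
```

```bash
cat >> h.py <<'E'
from scipy.spatial.transform import Rotation as R
def goto(p,yawdeg):
    from workcell import ctrl
    s=ctrl.get_state();M=R.from_quat(s["tcp_rot"],scalar_first=True).as_matrix()
    y=np.degrees(np.arctan2(M[1,0],M[0,0]))
    print("t",s["t"],"pos",s["ee_pos"].round(1),"yaw",y.round(1),"q",s["q"].round(2),"F",s["wrist_force"].round(1),"inc",(M.T@(np.array(p)-s["ee_pos"])).round(1),"roll",((y-yawdeg+180)%360-180).round(1))
E
python3 -c "
from h import *
goto([620,-223.5,200],-74.1)"
```

```text
t 1.15 pos [428.7 200.1 255.6] yaw -7.8 q [ 0.39 -0.13  2.02 -0.    1.25  0.52] F [0.6 0.2 0.9] inc [ 246.8   56.8 -393.8] roll 66.3
```

Request:
apply_moves(increments="1 20 0 -33 6;1 42 0 -66 12;1 62 0 -99 18;1 83 0 -132 24;1 103 0 -165 30;1 124 0 -198 36;1 145 0 -231 42;1 166 0 -264 48;1 187 0 -297 54;1 207 0 -330 60;1 227 0 -363 66;1 246 0 -393 66")

```text
t: 2.15
ee_pos: [621.9, -218.7, 255.2]
tcp_rot: [-0.566, 0.566, -0.424, 0.423]
wrist_force: [-0.3, 0.5, -0.3]
gripper_width: 88.0
```

```bash
python3 -c "
from h import *
from workcell import ctrl
goto([620,-223.5,86],-74.1)
for n in ['wrist','side']:
    d=ctrl.snapshot(n);cv2.imwrite(f'pics/{n}1.png',d['pixels']);np.savez(n+'1.npz',**d)
d=load('wrist1.npz');print(proj(d,[620,-223.5,106]))
"
```

```text
t 2.15 pos [ 621.9 -218.7  255.2] yaw -73.6 q [-0.38  0.24  1.64 -0.    1.27  0.91] F [-0.3  0.5 -0.3] inc [  4.1 169.2  -3.1] roll 0.5
[283.3551989  211.91668397]
```

View pics/wrist1.png

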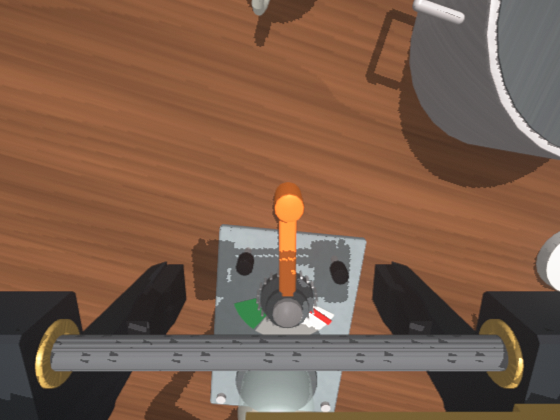

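View pics/side1.png

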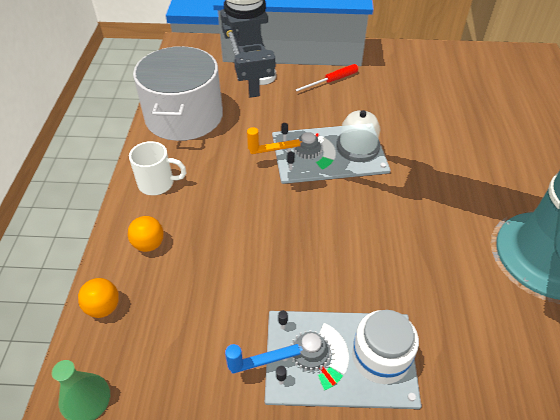

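Wrist view: knob top at (289,208), cap (287,313), screws (245,264) and (339,272), red pointer around (322,316). I'll refine with it.

Run:
```python
from h import *
d=load('wrist1.npz');im=d['pixels'];cv2.imwrite('pics/w1crop.png',cv2.resize(im[170:335,190:390],None,fx=4,fy=3.6,interpolation=cv2.INTER_CUBIC)[:594])
hsv=cv2.cvtColor(im,cv2.COLOR_BGR2HSV)
for n,p,z in [("knob",(289.3,208),106),("cap",(287,313),66),("s1",(339,272),60),("s2",(245,264),60)]:
    print(n,onz(d,*p,z).round(1))
b,g,r=[im[...,i].astype(int) for i in range(3)]
m=(r>150)&(g<70)&(b<90);m[:290]=0;ys,xs=np.nonzero(m);print(xs.min(),xs.max(),ys.min(),ys.max(),xs.mean(),ys.mean())
```

```text
knob [ 624.7 -227.3  106. ]
cap [ 504.2 -262.7   66. ]
s1 [ 561.9 -301.3   60. ]
s2 [ 543.3 -206.3   60. ]
314 330 310 323 321.8933333333333 316.81333333333333
```

View pics/w1crop.png

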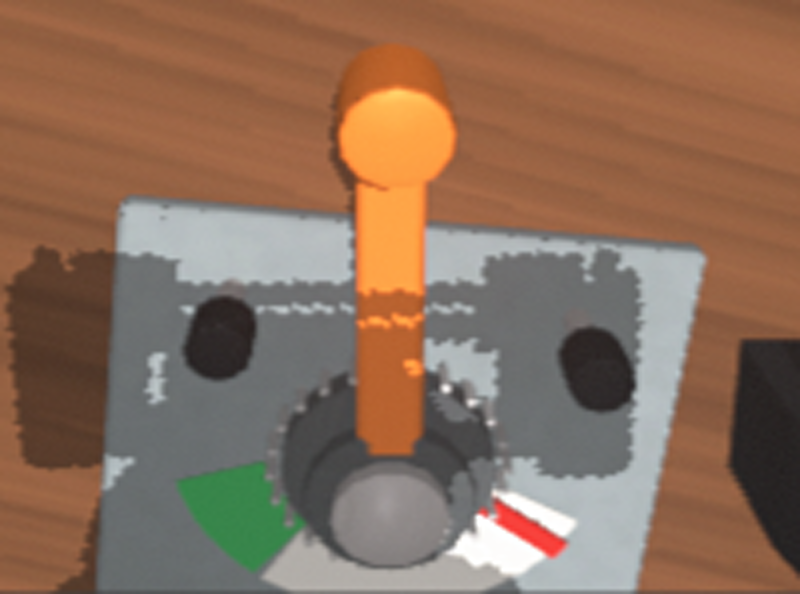

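Request:
apply_moves(increments="1 6 40 -2 0;1 6 80 -2 0;1 6 110 -2 0;1 6 135 -2 0;1 6 155 -2 0;1 6 168 -2 0;1 6 168 -2 0;1 6 168 -2 0")

```text
t: 2.92
ee_pos: [621.0, -222.0, 87.3]
tcp_rot: [-0.567, 0.568, -0.422, 0.421]
wrist_force: [0.2, -0.2, 0.8]
gripper_width: 88.4
```

```bash
python3 -c "
from h import *
from workcell import ctrl
goto([621.5,-225,87],-74.1)
for n in ['wrist']:
    d=ctrl.snapshot(n);cv2.imwrite(f'pics/{n}2.png',d['pixels']);np.savez(n+'2.npz',**d)
"
```

```text
t 2.9167 pos [ 621.  -222.    87.3] yaw -73.2 q [-0.38  0.38  1.78  0.    0.98  0.9 ] F [ 0.2 -0.2  0.8] inc [ 3.   0.3 -0.4] roll 0.9
```

View pics/wrist2.png

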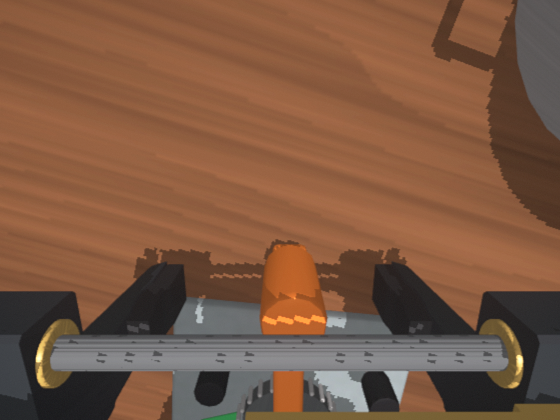

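Request:
apply_moves(increments="0.5 3 0 0 0;0.3 3 0 0 0;0.1 3 0 0 0;0 3 0 0 0;0 3 0 0 0;0 3 0 0 0;0 3 0 0 0;0 3 0 0 0", squeeze=12)

```text
t: 3.63
ee_pos: [622.3, -225.6, 87.7]
tcp_rot: [-0.567, 0.567, -0.422, 0.422]
wrist_force: [0.1, -0.2, -0.1]
gripper_width: 36.7
```

```bash
python3 -c "
from h import *
from workcell import ctrl
goto([621.5,-225,87],-74.1)
for n in ['scene','wrist']:
    d=ctrl.snapshot(n);cv2.imwrite(f'pics/{n}3.png',d['pixels']);np.savez(n+'3.npz',**d)
cv2.imwrite('pics/s3c.png',cv2.resize(load('scene3.npz')['pixels'][90:240,140:310],None,fx=4,fy=4))
"
```

```text
t 3.6333 pos [ 622.3 -225.6   87.7] yaw -73.3 q [-0.39  0.38  1.78  0.    0.98  0.89] F [ 0.1 -0.2 -0.1] inc [-0.8  0.7 -0.6] roll 0.8
```

View pics/s3c.png

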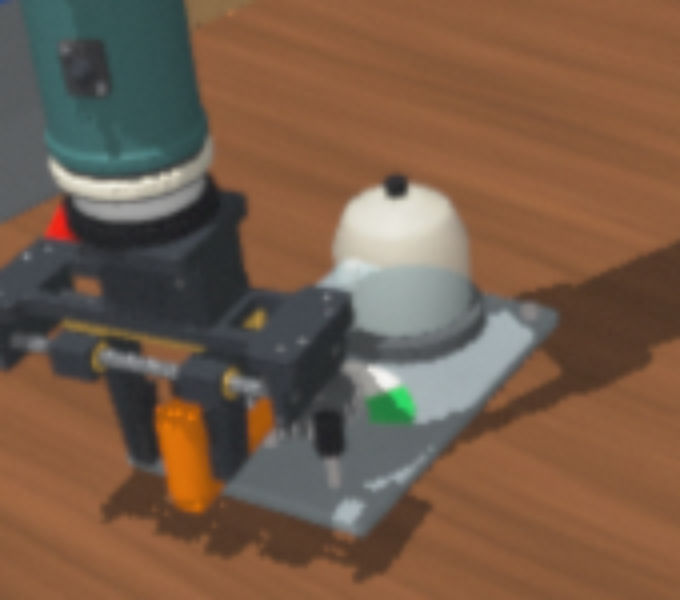

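View pics/wrist3.png

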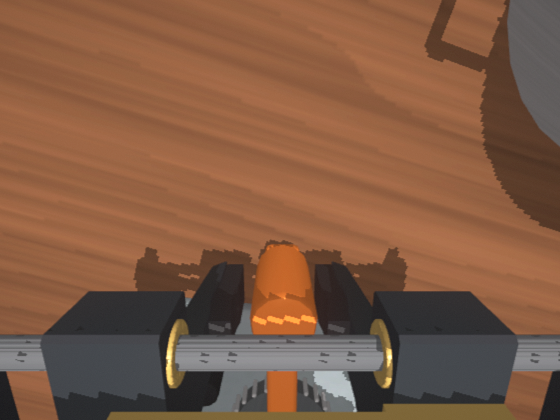

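Request:
apply_moves(increments="0 0 0 0 0;0 0 0 0 0;0 0 0 0 0;0 0 0 0 0")

```text
t: 4.07
ee_pos: [622.3, -225.6, 87.6]
tcp_rot: [-0.567, 0.567, -0.422, 0.422]
wrist_force: [0.6, -1.1, -0.2]
gripper_width: 25.8
```

```bash
python3 -c "
from h import *
d=load('wrist3.npz')
M=R.from_quat([-0.567,0.567,-0.422,0.422],scalar_first=True).as_matrix();p=np.array([622.3,-225.6,87.7])
for z in(70,106):
  for o in (-18,-13,-9,0,9,13,18): 
    q=p+M[:,2]*o;q[2]=z;print(z,o,proj(d,q).round(0))
"
```

```text
70 -18 [279. 317.]
70 -13 [279. 308.]
70 -9 [279. 300.]
70 0 [279. 284.]
70 9 [279. 266.]
70 13 [279. 258.]
70 18 [279. 248.]
106 -18 [279. 370.]
106 -13 [279. 359.]
106 -9 [279. 350.]
106 0 [279. 330.]
106 9 [279. 308.]
106 13 [279. 299.]
106 18 [279. 286.]
```

```bash
cat >> h.py <<'E'
def arc(C,r,angs):
    """angs: world handle angles deg; tool radial yaw = ang-90"""
    from workcell import ctrl
    s=ctrl.get_state();M=R.from_quat(s["tcp_rot"],scalar_first=True).as_matrix()
    y=np.degrees(np.arctan2(M[1,0],M[0,0]));p=s["ee_pos"]
    C=np.array(C,float);v=p[:2]-C;print("pos",p.round(1),"r",np.hypot(*v).round(1),"ang",np.degrees(np.arctan2(v[1],v[0])).round(1),"yaw+90",(y+90).round(1),"F",s["wrist_force"].round(1),"t",s["t"])
    for a in angs:
        t=C+r*np.array([np.cos(np.radians(a)),np.sin(np.radians(a))])
        i=M.T@np.array([t[0]-p[0],t[1]-p[1],0]);print(a,i.round(1),(y+90-a).round(1))
E
python3 -c "
from h import *
arc([497.5,-260],129.5,[18,21,24,27,30,33,36,38.5])"
```

```text
pos [ 622.3 -225.6   87.6] r 129.5 ang 15.4 yaw+90 16.7 F [ 0.6 -1.1 -0.2] t 4.0667
18 [-5.9 -0.   0. ] -1.3
21 [-12.6  -0.   -0.3] -4.3
24 [-19.4  -0.   -1. ] -7.3
27 [-26.1  -0.   -2. ] -10.3
30 [-32.7  -0.   -3.4] -13.3
33 [-39.3  -0.   -5.1] -16.3
36 [-45.7  -0.   -7.2] -19.3
38.5 [-51.   -0.   -9.2] -21.8
```

Request:
apply_moves(increments="0 -3 0 0 -1;0 -6 0 0 -2;0 -12.5 0 -0.3 -4.5;0 -19.5 0 -1 -7.5;0 -26 0 -2 -10.5;0 -32.5 0 -3.5 -13.5;0 -39.5 0 -5 -16.5;0 -45.5 0 -7 -19.5;0 -51 0 -9 -22;0 -51 0 -9 -22;0 -51 0 -9 -22")

```text
t: 4.98
ee_pos: [597.3, -179.8, 87.6]
tcp_rot: [-0.637, 0.639, -0.306, 0.304]
wrist_force: [-3.4, -4.4, 1.0]
gripper_width: 26.0
```

```bash
python3 -c "
from h import *
arc([497.5,-260],129.5,[38.5,36,33,30,26,22,18,14,10,6])
from workcell import ctrl
d=ctrl.snapshot('wrist');cv2.imwrite('pics/wrist4.png',d['pixels'])
d=ctrl.snapshot('side');cv2.imwrite('pics/side4.png',cv2.resize(d['pixels'][60:200,220:400],None,fx=4,fy=4))"
```

```text
pos [ 597.3 -179.8   87.6] r 128.0 ang 38.8 yaw+90 38.9 F [-3.4 -4.4  1. ] t 4.9833
38.5 [ 0.7 -0.   1.5] 0.4
36 [ 6.3 -0.   1.3] 2.9
33 [13.1 -0.   0.8] 5.9
30 [19.8 -0.  -0.1] 8.9
26 [28.7 -0.  -1.8] 12.9
22 [37.4 -0.  -4.1] 16.9
18 [46. -0. -7.] 20.9
14 [ 54.3  -0.  -10.5] 24.9
10 [ 62.4  -0.  -14.6] 28.9
6 [ 70.1   0.  -19.2] 32.9
```

View pics/side4.png

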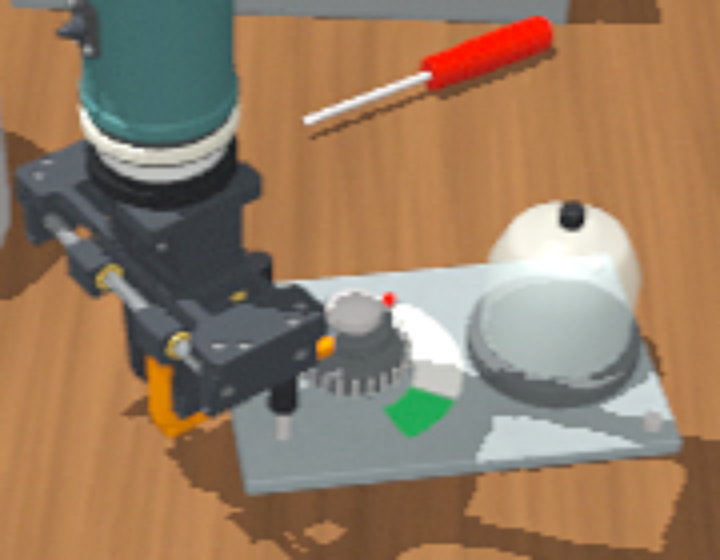

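View pics/wrist4.png

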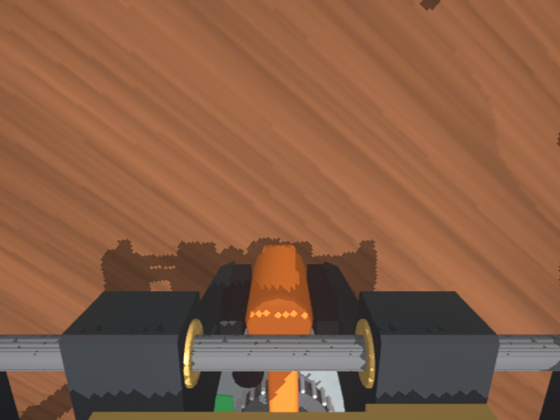

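Request:
apply_moves(increments="0 3 0 1 1;0 6.5 0 0.5 3;0 13 0 0 6;0 20 0 -1 9;0 28.5 0 -2.5 13;0 37.5 0 -5 17;0 46 0 -8 21;0 54 0 -11.5 25;0 62 0 -15.5 29;0 70 0 -20 33;0 70 0 -20 33")

```text
t: 6.0
ee_pos: [627.2, -246.7, 87.6]
tcp_rot: [0.524, -0.524, 0.475, -0.475]
wrist_force: [0.2, 1.5, -0.1]
gripper_width: 25.3
```

```bash
python3 -c "
from h import *
arc([497.5,-260],128.5,[3,0,-3,-6,-9,-12,-15,-18,-20])"
```

```text
pos [ 627.2 -246.7   87.6] r 130.4 ang 5.9 yaw+90 5.6 F [ 0.2  1.5 -0.1] t 6.0
3 [ 6.4 -0.  -2. ] 2.6
0 [13.1 -0.  -2.5] 5.6
-3 [19.8 -0.  -3.3] 8.6
-6 [26.4 -0.  -4.5] 11.6
-9 [33. -0. -6.] 14.6
-12 [39.4 -0.  -7.9] 17.6
-15 [ 45.8  -0.  -10.1] 20.6
-18 [ 52.   -0.  -12.6] 23.6
-20 [ 56.1  -0.  -14.5] 25.6
```

Request:
apply_moves(increments="0 6.5 0 -0.5 3;0 13 0 -1 6;0 20 0 -2 9;0 26.5 0 -3 12;0 33 0 -4.5 15;0 39.5 0 -6.5 18;0 46 0 -8.5 21;0 52 0 -11 24;0 52 0 -11 24;0 52 0 -11 24")

```text
t: 6.83
ee_pos: [623.5, -298.8, 87.7]
tcp_rot: [-0.416, 0.414, -0.572, 0.574]
wrist_force: [6.9, 0.7, -4.8]
gripper_width: 25.6
```

```bash
python3 -c "
from h import *
arc([497.5,-260],129.5,[-18])
from workcell import ctrl
d=ctrl.snapshot('side');np.savez('side5.npz',**d);cv2.imwrite('pics/side5.png',cv2.resize(d['pixels'][60:200,220:400],None,fx=4,fy=4))"
```

```text
pos [ 623.5 -298.8   87.7] r 131.9 ang -17.1 yaw+90 -18.1 F [ 6.9  0.7 -4.8] t 6.8333
-18 [ 2.  -0.  -2.3] -0.1
```

View pics/side5.png

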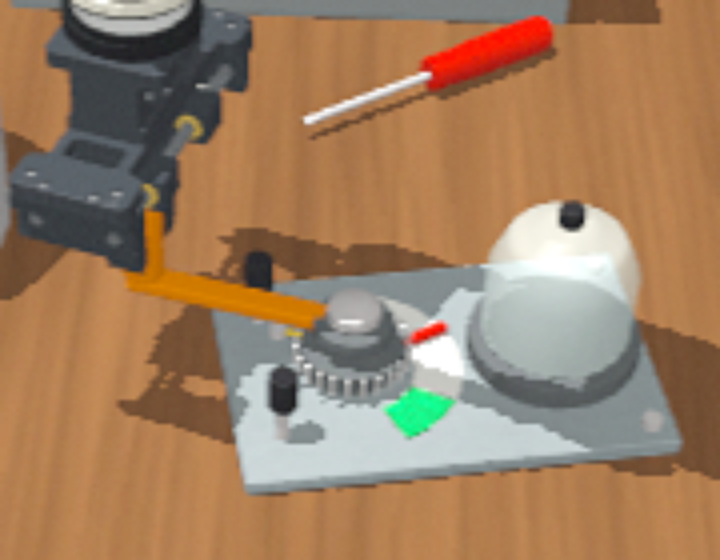

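```bash
python3 -c "
from h import *
from scipy.optimize import least_squares
P=np.array([[622.3,-225.6],[597.3,-179.8],[627.2,-246.7],[623.5,-298.8]])
f=least_squares(lambda c:np.hypot(*(P-c).T)-130,[497,-260]);print(f.x,f.fun)
C=f.x
b=load('side5.npz')
for n,p,z in [('tip',(443,328),16),('in',(412,338),16),('gs_o',(453,404),12),('gs_i',(408,388),12),('ge_o',(410,436),12),('ge_i',(387,411),12)]:
  q=onz(b,220+p[0]/4,60+p[1]/4,z)[:2]
  for cc in (C,np.array([496,-258.5])):
    r=q-cc;print(n,q.round(1),np.hypot(*r).round(1),(np.degrees(-np.arctan2(r[1],r[0]))+10.4).round(1)%360)
for p in P: r=p-C;print(np.degrees(np.arctan2(r[1],r[0])))
"
```

```text
[ 498.24713588 -264.03939399] [-0.12813966  0.02978655  0.11339573 -0.01315566]
tip [ 441.3 -294.6] 64.7 162.2
tip [ 441.3 -294.6] 65.6 157.0
in [ 460.  -284.8] 43.5 161.9
in [ 460.  -284.8] 44.6 154.3
gs_o [ 436.  -233.5] 69.4 216.5
gs_o [ 436.  -233.5] 65.0 213.0
gs_i [ 462.2 -245.6] 40.5 217.4
gs_i [ 462.2 -245.6] 36.2 211.2
ge_o [ 461.1 -205.8] 69.0 247.9
ge_o [ 461.1 -205.8] 63.2 246.9
ge_i [ 474.4 -225.7] 45.1 248.6
ge_i [ 474.4 -225.7] 39.3 247.1
17.216275165243093
40.379463300877525
7.65823068593133
-15.510581625618322
```

```bash
python3 -c "
from h import *
arc([498.2,-264],130,[-13,-9,-5,-1,3,7,11,15,19,23,27,31,35])"
```

```text
pos [ 623.5 -298.7   87.7] r 130.0 ang -15.5 yaw+90 -18.1 F [ 7.4  0.5 -4.7] t 6.8833
-13 [-5.6  0.  -0.4] -5.1
-9 [-14.6   0.   -1.5] -9.1
-5 [-23.6   0.   -3.3] -13.1
-1 [-32.3   0.   -5.7] -17.1
3 [-40.9   0.   -8.6] -21.1
7 [-49.2  -0.  -12.2] -25.1
11 [-57.3  -0.  -16.3] -29.1
15 [-65.1  -0.  -21. ] -33.1
19 [-72.5  -0.  -26.2] -37.1
23 [-79.5  -0.1 -32. ] -41.1
27 [-86.2  -0.1 -38.2] -45.1
31 [-92.3  -0.1 -44.8] -49.1
35 [-98.   -0.1 -51.9] -53.1
```

Request:
apply_moves(increments="0 -5.5 0 0.5 -4;0 -14.5 0 -0.5 -8;0 -23.5 0 -2.5 -12;0 -32.5 0 -5 -16;0 -41 0 -8 -20;0 -49 0 -11.5 -24;0 -57.5 0 -15.5 -28;0 -65 0 -20 -32;0 -72.5 0 -25.5 -36;0 -79.5 0 -31 -40;0 -86 0 -37.5 -44;0 -92.5 0 -44 -48")

```text
t: 7.88
ee_pos: [608.8, -196.5, 87.6]
tcp_rot: [0.613, -0.612, 0.353, -0.353]
wrist_force: [-0.5, -1.1, -1.2]
gripper_width: 25.5
```

```bash
python3 -c "
from h import *
arc([498.2,-264],130,[31,33,35])"
```

```text
pos [ 608.8 -196.5   87.6] r 129.6 ang 31.4 yaw+90 30.1 F [-0.5 -1.1 -1.2] t 7.8833
31 [0.8 0.  0.4] -0.9
33 [-3.7 -0.   0.3] -2.9
35 [-8.2 -0.  -0. ] -4.9
```

Request:
apply_moves(increments="0 -4 0 0.2 -3;0 -9 0 0 -5;0 -9 0 0 -5")

```text
t: 8.13
ee_pos: [603.4, -188.3, 87.6]
tcp_rot: [0.627, -0.627, 0.327, -0.326]
wrist_force: [-0.1, 0.6, -1.6]
gripper_width: 25.8
```

```bash
python3 -c "
from h import *
from workcell import ctrl
arc([498.2,-264],130,[33,30,26,22,18,14,10,6,2,-2,-6,-10,-13,-16])
d=ctrl.snapshot('side');np.savez('side6.npz',**d);cv2.imwrite('pics/side6.png',cv2.resize(d['pixels'][60:200,220:400],None,fx=4,fy=4))"
```

```text
pos [ 603.4 -188.3   87.6] r 129.7 ang 35.7 yaw+90 34.9 F [-0.1  0.6 -1.6] t 8.1333
33 [ 6.2 -0.   0.3] 1.9
30 [13.  -0.  -0.1] 4.9
26 [22.  -0.  -1.2] 8.9
22 [30.9 -0.  -2.9] 12.9
18 [39.7 -0.  -5.3] 16.9
14 [48.3 -0.1 -8.2] 20.9
10 [ 56.6  -0.1 -11.8] 24.9
6 [ 64.7  -0.1 -15.9] 28.9
2 [ 72.5  -0.1 -20.6] 32.9
-2 [ 79.9  -0.1 -25.7] 36.9
-6 [ 87.   -0.1 -31.5] 40.9
-10 [ 93.6  -0.1 -37.6] 44.9
-13 [ 98.3  -0.1 -42.6] 47.9
-16 [ 1.027e+02 -1.000e-01 -4.770e+01] 50.9
```

View pics/side6.png

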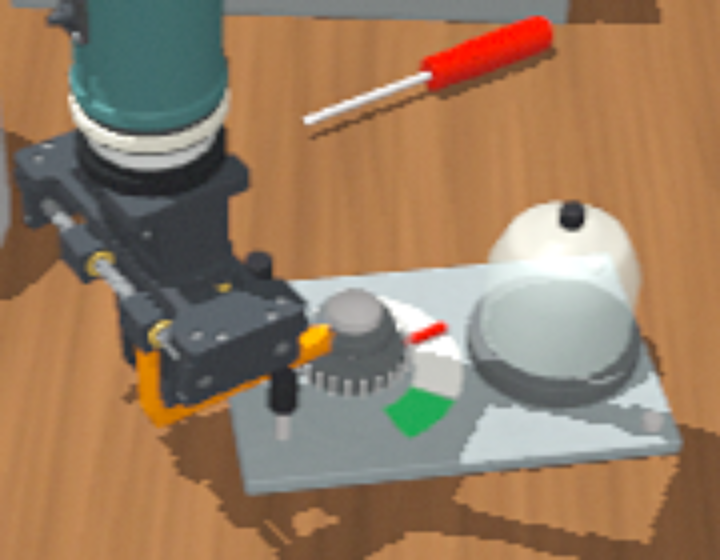

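The nut stayed put on the back swing (pointer tip at (443,328) in the crop). Forward swing.

Request:
apply_moves(increments="0 6 0 0.3 2;0 13 0 0 5;0 22 0 -1.2 9;0 31 0 -3 13;0 39.5 0 -5.3 17;0 48.5 0 -8 21;0 56.5 0 -11.8 25;0 64.5 0 -16 29;0 72.5 0 -20.5 33;0 80 0 -25.5 37;0 87 0 -31.5 41;0 93.5 0 -37.5 45")

```text
t: 9.18
ee_pos: [626.3, -287.1, 87.6]
tcp_rot: [0.452, -0.452, 0.544, -0.543]
wrist_force: [-2.7, 4.6, 3.1]
gripper_width: 25.2
```

```bash
python3 -c "
from h import *
arc([498.2,-264],130,[-10,-13,-16,-17])"
```

```text
pos [ 626.3 -287.1   87.6] r 130.2 ang -10.2 yaw+90 -10.5 F [-2.7  4.6  3.1] t 9.1833
-10 [-0.5  0.  -0.2] -0.5
-13 [ 6.3 -0.  -0.3] 2.5
-16 [13.1 -0.  -0.8] 5.5
-17 [15.4 -0.  -1. ] 6.5
```

Request:
apply_moves(increments="0 6.5 0 -0.2 3;0 13.5 0 -0.8 6;0 13.5 0 -0.8 6;0 13.5 0 -0.8 6")

```text
t: 9.52
ee_pos: [623.2, -300.6, 87.6]
tcp_rot: [0.424, -0.424, 0.566, -0.565]
wrist_force: [-2.0, 3.4, 1.6]
gripper_width: 25.5
```

```bash
python3 -c "
from h import *
from workcell import ctrl
arc([498.2,-264],130,[-14,-10,-6,-2,2,6,10,14,18,20])
d=ctrl.snapshot('side');np.savez('side7.npz',**d);cv2.imwrite('pics/side7.png',cv2.resize(d['pixels'][60:200,220:400],None,fx=4,fy=4))"
```

```text
pos [ 623.2 -300.6   87.6] r 130.2 ang -16.3 yaw+90 -16.2 F [-2.   3.4  1.6] t 9.5167
-14 [-5.3  0.  -0.3] -2.2
-10 [-14.3   0.   -1. ] -6.2
-6 [-23.3   0.   -2.3] -10.2
-2 [-32.2   0.   -4.2] -14.2
2 [-40.9   0.1  -6.8] -18.2
6 [-49.4   0.1  -9.9] -22.2
10 [-57.7   0.1 -13.6] -26.2
14 [-65.7   0.1 -17.9] -30.2
18 [-73.3   0.1 -22.8] -34.2
20 [-77.    0.1 -25.4] -36.2
```

View pics/side7.png

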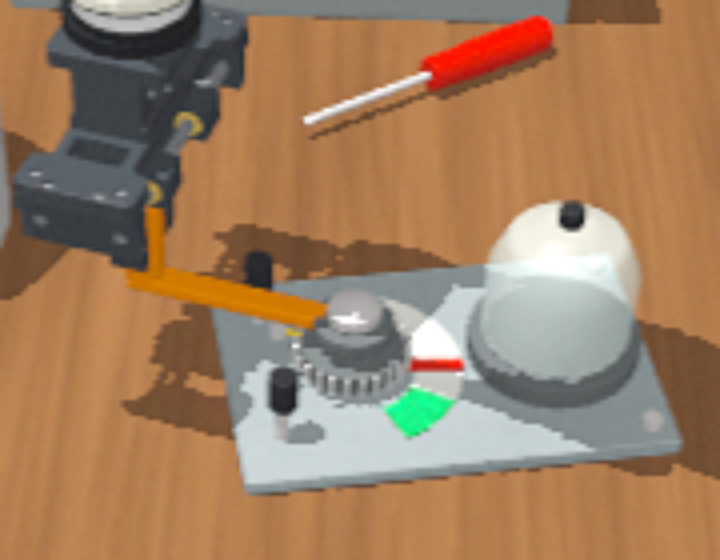

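```bash
python3 -c "
from h import *
b=load('side7.npz')
for n,p,z in [('tip',(461,365),16),('in',(414,365),16),('old',(443,328),16)]:
  q=onz(b,220+p[0]/4,60+p[1]/4,z)[:2]
  r=q-np.array([496,-259.5]);print(n,q.round(1),np.hypot(*r).round(1),(np.degrees(-np.arctan2(r[1],r[0]))+10.4).round(1)%360)
"
```

```text
tip [ 431.1 -262.7] 65.0 187.6
in [ 458.9 -261.3] 37.2 187.7
old [ 441.3 -294.6] 65.0 157.7
```

Request:
apply_moves(increments="0 -5 0 -0.3 -2;0 -14 0 -1 -6;0 -23 0 -2.3 -10;0 -32 0 -4.2 -14;0 -41 0 -6.8 -18;0 -49.5 0 -10 -22;0 -57.5 0 -13.5 -26;0 -65.5 0 -18 -30;0 -73.5 0 -23 -34;0 -77 0 -25.5 -36;0 -77 0 -25.5 -36")

```text
t: 10.48
ee_pos: [620.2, -219.4, 87.6]
tcp_rot: [-0.579, 0.579, -0.406, 0.406]
wrist_force: [-1.7, 1.6, -0.3]
gripper_width: 25.5
```

```bash
python3 -c "
from h import *
arc([498.2,-264],130,[23,26,29,32,35,38,39,40])"
```

```text
pos [ 620.2 -219.4   87.6] r 129.9 ang 20.1 yaw+90 19.9 F [-1.7  1.6 -0.3] t 10.4833
23 [-6.6 -0.  -0.1] -3.1
26 [-13.4  -0.   -0.6] -6.1
29 [-20.1  -0.   -1.5] -9.1
32 [-26.8  -0.   -2.8] -12.1
35 [-33.4  -0.   -4.4] -15.1
38 [-39.9  -0.   -6.3] -18.1
39 [-42.1  -0.   -7. ] -19.1
40 [-44.2  -0.   -7.8] -20.1
```

Request:
apply_moves(increments="0 -6.5 0 0 -3;0 -13.5 0 -0.6 -6;0 -20 0 -1.5 -9;0 -27 0 -2.8 -12;0 -33.5 0 -4.4 -15;0 -40 0 -6.3 -18;0 -43 0 -7.3 -19.5;0 -43 0 -7.3 -19.5;0 -43 0 -7.3 -19.5")

```text
t: 11.23
ee_pos: [599.1, -182.3, 87.6]
tcp_rot: [-0.639, 0.639, -0.303, 0.303]
wrist_force: [-1.7, 1.0, -0.1]
gripper_width: 25.5
```

```bash
python3 -c "
from h import *
arc([498.2,-264],130,[37,34,30,26,22,18,14,10,6,2,-2,-5])"
```

```text
pos [ 599.1 -182.3   87.6] r 129.8 ang 39.0 yaw+90 39.2 F [-1.7  1.  -0.1] t 11.2333
37 [4.5 0.  0.1] 2.2
34 [11.3  0.  -0.3] 5.2
30 [20.3  0.  -1.5] 9.2
26 [29.2  0.  -3.2] 13.2
22 [38.   0.  -5.6] 17.2
18 [46.6  0.  -8.6] 21.2
14 [ 54.9   0.  -12.2] 25.2
10 [ 63.    0.  -16.3] 29.2
6 [ 70.7   0.  -21. ] 33.2
2 [ 78.1   0.  -26.2] 37.2
-2 [ 85.2   0.  -32. ] 41.2
-5 [ 90.2   0.  -36.6] 44.2
```

Request:
apply_moves(increments="0 4.5 0 0 2;0 11.5 0 -0.3 5;0 20.5 0 -1.5 9;0 29 0 -3.2 13;0 38 0 -5.6 17;0 46.5 0 -8.6 21;0 55 0 -12 25;0 63 0 -16.3 29;0 70.5 0 -21 33;0 78 0 -26 37;0 85 0 -32 41;0 85 0 -32 41")

```text
t: 12.23
ee_pos: [628.2, -269.2, 87.6]
tcp_rot: [0.491, -0.491, 0.509, -0.508]
wrist_force: [-2.5, 4.1, 1.2]
gripper_width: 25.5
```

```bash
python3 -c "
from h import *
from workcell import ctrl
arc([498.2,-264],130,[-5,-8,-10,-12,-14,-16,-18])
d=ctrl.snapshot('side');np.savez('side8.npz',**d);cv2.imwrite('pics/side8.png',cv2.resize(d['pixels'][60:200,220:400],None,fx=4,fy=4))"
```

```text
pos [ 628.2 -269.2   87.6] r 130.1 ang -2.3 yaw+90 -2.0 F [-2.5  4.1  1.2] t 12.2333
-5 [ 6.2 -0.  -0.3] 3.0
-8 [13.  -0.  -0.8] 6.0
-10 [17.5 -0.  -1.4] 8.0
-12 [21.9 -0.  -2.1] 10.0
-14 [26.4 -0.  -2.9] 12.0
-16 [30.8 -0.  -4. ] 14.0
-18 [35.2 -0.  -5.1] 16.0
```

View pics/side8.png

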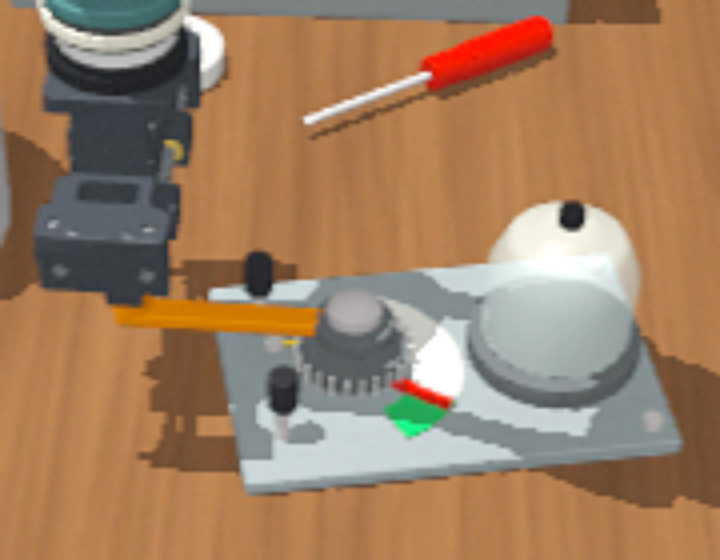

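Request:
apply_moves(increments="0 6.5 0 -0.3 3;0 13 0 -0.8 6;0 22 0 -2 10;0 26.5 0 -3 12;0 31 0 -4 14;0 31 0 -4 14;0 31 0 -4 14")

```text
t: 12.87
ee_pos: [623.7, -298.7, 87.6]
tcp_rot: [-0.427, 0.427, -0.563, 0.564]
wrist_force: [0.7, 1.9, -1.1]
gripper_width: 25.4
```

```bash
python3 -c "
from h import *
from workcell import ctrl
arc([498.2,-264],130,[-16])
d=ctrl.snapshot('side');np.savez('side9.npz',**d);cv2.imwrite('pics/side9.png',cv2.resize(d['pixels'][60:200,220:400],None,fx=4,fy=4))"
```

```text
pos [ 623.7 -298.7   87.6] r 130.2 ang -15.5 yaw+90 -15.7 F [ 0.7  1.9 -1.1] t 12.8667
-16 [ 1.2 -0.  -0.2] 0.3
```

View pics/side9.png

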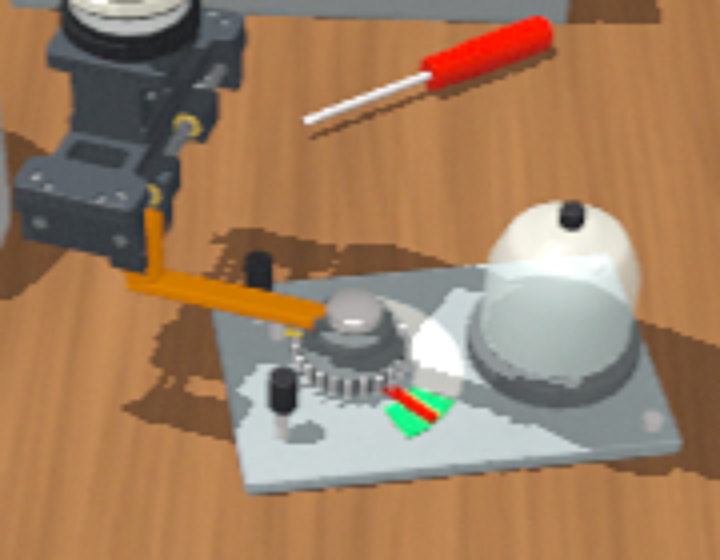

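Request:
apply_moves(increments="0.5 0 0 0 0;0.8 0 0 0 0;0.8 0 0 0 0;0.8 0 0 0 0;0.8 0 0 0 0;0.8 0 0 0 0;0.8 0 0 0 0;0.8 0 0 0 0")

```text
t: 13.58
ee_pos: [623.2, -299.2, 87.8]
tcp_rot: [-0.427, 0.427, -0.564, 0.564]
wrist_force: [-0.3, -0.1, -0.4]
gripper_width: 70.4
```

Request:
apply_moves(increments="0.8 0 -15 0 0;0.8 0 -40 0 0;0.8 0 -75 0 0;0.8 0 -110 0 0;0.8 0 -140 0 0;0.8 0 -160 0 0;0.8 0 -160 0 0;0.8 0 -160 0 0")

```text
t: 14.25
ee_pos: [624.2, -299.6, 250.8]
tcp_rot: [-0.427, 0.426, -0.562, 0.565]
wrist_force: [0.1, -0.3, -0.2]
gripper_width: 70.3
```

```bash
python3 -c "
from h import *
from workcell import ctrl
d=ctrl.snapshot('side');np.savez('side10.npz',**d);cv2.imwrite('pics/side10.png',d['pixels'])
d=ctrl.snapshot('wrist');cv2.imwrite('pics/wrist10.png',d['pixels'])"
```

```text
(no output)
```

View pics/side10.png

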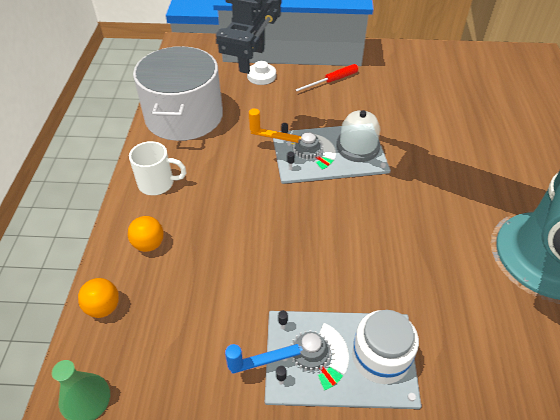

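View pics/wrist10.png

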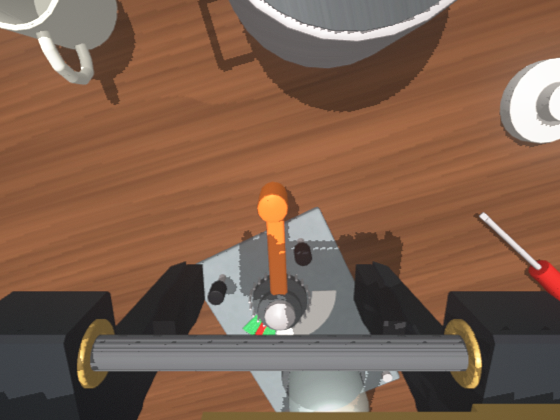

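Both views show the red pointer in the middle of the green sector: (323,162) in the side view and (261,329) in the wrist view. The gripper is clear and the blue handle has not moved.

```bash
python3 -c "
from workcell import ctrl
print(ctrl.job_done(),ctrl.get_state()['t'])"
```

```text
the job is handed in; nothing more can be done
the job is handed in; nothing more can be done
```

The orange nut is tightened: its red pointer now stands in the middle of the green sector, and I handed the job in at about 14 s.

- **Swings:** I gripped the orange post and swung the handle back and forth three times, staying short of the screws. The nut's pointer moved only on the forward swings.
- **Last checks:** After I opened the gripper and lifted clear, the side and wrist pictures both showed the pointer inside the green. The blue handle looked unmoved. The wrist force read about 0 N, and it never read above about 9 N at the end of any move.
- **What disagreed:** The second swing moved the nut about two teeth instead of the three I expected, so I made the third backswing longer. The nut's centre from the cameras was also about 5 mm off from the one I fitted to the arm's own arc. I used the arm's value for the later swings.

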